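# Make up the counter juicer and hold its press-to-start switch down

## Task

Make up the unplugged citrus juicer for oranges: lower the slotted strainer over the two locating pins in the bowl until it lies flush on the rim and let go of it, then fit the bigger of the two juicing cones onto the spindle, turning it until the splines mesh and it drops fully home. Then check the press-to-start switch: push the cone straight down until the spindle has sunk as far as it goes, and finish still holding it pressed down, without letting go. Leave the small cone and the other things on the counter where they are.

Things in the scene. Friction and masses are not known exactly. Their poses are not given: they have to be found in the camera images.
- juicer: Fixed juicer; origin on the counter under its axis, z up. Round steel housing (138 mm wide), on it a black open bowl of 150 mm outer diameter whose rim is 122 mm above the counter; a black handle stands out along +x to 115 mm from the axis, a pouring lip along -x.
- seat (a point): Centre of the bowl at rim level (axes as the juicer), where the strainer's underside comes to lie. Two steel locating pins stand in the bowl at y = +52 and -52 mm from it: 7 mm diameter, 14 mm high above rim level, the top 5 mm tapered.
- spindle (a point): Centre of the shoulder (26 mm disc) of the white drive spindle on the bowl's axis, 36 mm above rim level when unpressed; z up. On it a pilot (9 mm diameter, 18 mm high, top 4 mm tapered) with four splines, 4 mm wide, 11 mm high with rounded tops, reaching 10 mm out along this point's +x, -x, +y, -y. Geared: it turns only against 0.25 N m of friction and stands at any turn.
- press (a joint): Down-travel of the spindle in m: 0 = up, 0.006 = fully down on the switch. A spring resists: it begins to give at about 3 N (the cone's own weight of 0.9 N does not move it), is fully down at about 9 N, and springs back when let go.
- strainer_collar (a point): Strainer: flat slotted steel disc, 150 mm diameter, 4 mm thick, with an upright round collar in the middle (38 mm outer, 32 mm inner diameter, top 28 mm above the underside). This point: on the axis, half-way up, 14 mm above the underside; z up. Two like eyelets with 10 mm holes lie at y = +52 and -52 mm. About 0.16 kg. Starts flat on the counter, at the left.
- strainer: The same strainer: frame at the centre of its underside, axes as strainer_collar; it meets the seat point when the strainer is flush (either way round).
- big_cone_grip (a point): Big juicing cone: grey, 74 mm high, stands upright at the right; flat skirt 64 mm across, 4 mm thick; ribbed body 50 mm across, straight-sided from 4 to 44 mm up, then domed. This point: on the axis 30 mm above the underside; z up. Socket below, 20 mm deep: 12 mm bore and four 6 mm slots along +x, -x, +y, -y, under the four high ribs and the skirt's four lugs. About 0.09 kg.
- big_cone: The same big cone: frame at the centre of its underside, axes as big_cone_grip; it meets the spindle's shoulder point when the cone is meshed and home (at any of the four quarter turns).
- small_cone_grip (a point): Bystander: small cone of the same make, 52 mm high, skirt 48 mm, body 37 mm across; this point is on its axis, 24 mm above the underside. The two cones may stand in either place.
- receipt_pad: Bystander: receipt pad 150 x 93 x 10 mm, lying at the front.
- pen_blue: Bystander: pen, 153 mm long, lying at the front.
- scissors: Bystander: scissors 188 x 77 x 9 mm, at the front right.
- tape_measure: Bystander: tape measure 28 x 69 x 62 mm, at the front right.
- tape_brown: Bystander: roll of brown tape, 68 mm wide, 48 mm high, at the left behind the strainer.
- tape_black: Bystander: roll of black tape, 68 mm wide, 19 mm high, at the front right.
Things that resemble listed ones, but are neither listed nor needed, are in the scene too. What is shaped like the big_cone but yellow is not meant.

How it is judged:
By the outcome, as a careful person would: the job done as asked, in the order asked, and still so for the second after the job is handed in, while the arm keeps its last pose, push and grip.
It also fails if it takes over 67 s, if anything falls off the work surface, if the arm or the gripper's body presses on something with over 40 N, if the wrist force passes 120 N, or if a joint passes its speed limit or range.

## Robot

A 6-joint arm with a two-finger parallel gripper is mounted at the origin on a cart in front of the work surface, level with it; the furniture and walls round the work are solid. World frame = base frame: x ahead of the robot, y to its left, z up, the work surface at z = 0. Lengths are in m, angles in degrees, forces in N, time in s.
With the tool pointing down it reaches from about 0.4 to 0.825 m from the base axis. Payload 7 kg.
Tool frame: the origin (TCP) lies between the finger pads; the fingertips stand 19 mm ahead of it and the grasp point (between the pads) is the TCP; z points along the fingers, y is the line along which they close (so a half turn about z gives the same grasp; the last joint's range is limited). The gripper opens to 88 mm and grips with 3 to 60 N. Pads are 19 mm wide; open, the fingers measure 130 mm over their backs; the gripper's body (78 mm by 193 mm) begins 47 mm behind the grasp point.
Start: joints at [-56.946, 20.546, 0.682, 0, -70.136, -16.507], TCP at [0.192, -0.647, 0.246] pointing down, gripper open.
Joint ranges: [-176.03, 176.03], [-82.01, 121.73], [-58.28, 71.71], [-173.87, 95.51], [-174.79, -0.11], [-173.66, 173.66]. Speed limits (degrees/s): [136.94, 136.94, 172.46, 180, 180, 180].

## Interface

Orientations are given as [roll, pitch, yaw] about the fixed x, y, z axes, in that order (R = Rz(yaw) Ry(pitch) Rx(roll)).
In Python, from plant import get_obs, snapshot, close_job, spot_in, spot_point gives the robot as it stands.
- The arm moves only by the tool play_rows, never from a script. Its argument "plan" is a list of rows, each a list of 6 numbers: the shift along the tool's x, y, z in cm, then the turn, a rotation vector about the tool's x, y, z in degrees. A call has 1 to 20 rows; each row shifts and turns the commanded pose from where the row before left it, along the tool's axes as they then stand; what a row does not reach is not made up. A row lasts 1/12 s, in which the tool goes at most 41.7 mm and 7.16 degrees, less where a joint would pass 70% of its speed; a pose out of reach is approached as far as the arm can. A call is refused whole if a number of a shift passes 4.17 or a number of a turn 7.16, either way. A call with a gripper value outside its range is refused whole. "grip" is the finger opening in cm, from 0 to 8.76, set as the call begins (left out, the last holds). The fingers move at their own pace and stop on an object; the grip force is fixed at half the most. Time passes only in rows, so rows that do not move let the fingers close. It gives the time, the measured TCP pose, the force, the opening and the grip force at its end, in the units of the state.
- get_obs(): the state, without advancing time (a new reading comes with each control period).
- snapshot(name): name is "scene" or "side" or "wrist"; returns a dict with "frame" (400x640x3 uint8, red, green, blue), "fx", "fy", "cx", "cy" (pixels), "k1" (the pictures are not rectified: a ray, as slopes to the right and down, at radius r is drawn at 1 + k1 r^2 times it, then the intrinsics apply), "position" and "attitude" of the camera in the world. Camera axes: x right, y down, z forward; pixel columns grow to the right and rows downward; lengths in m; the calibration is good to about 2 mm. A picture is of the moment at which its call begins. There is no depth.
- close_job(): hands the job in; it is judged then, once.
Trained networks look in the newest picture that a camera, given by its name, has taken for a name from the list of things; names that differ only in an ending like _2 or _b are one class to them, and where a whole thing is asked for, a point or a joint stands for the part that bears it (a point fixed in the world has none). Each returns a list of dicts, best first, with "score" (0 to 1); they miss things now and then, are a little off and sometimes report something else, mostly with a low value. They report only what shows in the picture. A call takes as long as a camera call. They do not tell look-alikes from the thing itself.
- spot_in(camera, thing): "position" ([x, y, z] in m, in world coordinates, good to about 4 mm: the middle of the surface that is visible of it).
- spot_point(camera, thing): "position" ([x, y, z] in m, in world coordinates, good to about 4 mm: a listed point, or the origin of a listed thing).
The state is a dict: "clock": time; "joint_pos": joint angles; "qvel": joint speeds; "tau": joint torques, N m; "tool_pos": TCP position; "orientation": TCP orientation; "force": force on the tool from outside, world axes, zero at the start; "moment": the same for the moment, N m; "opening": finger opening in m; "gripper_force": force on a finger pad.
Only numpy, scipy, OpenCV 4.12 (cv2) and the standard library are available. Lean on these libraries where they do the work, as an engineer would, in place of code of your own. Each camera call takes 0.05 s, during which the arm holds its last target. There are 200 camera calls.

## Working session

There is one attempt and no reset: what is moved stays moved. The work goes in short steps, Python scripts to look and compute and a tool call to move; the robot and the scene stay as the last step left them, time stands still between calls to the robot, and variables do not carry over. Pictures are saved under pics/ and viewed, at most 10 in all, crops included, and the job is handed in when it is done.

Besides the shell and the picture viewer there is one more tool, called after "Call:" by a JSON object that holds its "op" and its "data". play_rows: Moves the arm, as the interface text tells. Its arguments: {"type":"object","properties":{"plan":{"type":"array","items":{"type":"array","items":{"type":"number"}}},"grip":{"type":"number"}},"required":["plan"]}

```bash
mkdir -p pics; ls; cat > h.py <<'E'
import numpy as np, cv2
from plant import *
from scipy.spatial.transform import Rotation as Ro
def shot(cam,name=None):
    s=snapshot(cam)
    if name: cv2.imwrite(f'pics/{name}.png',s['frame'][:,:,::-1])
    return s
def camR(s):
    a=np.array(s['attitude'],float)
    return a if a.shape==(3,3) else Ro.from_euler('xyz',a,degrees=True).as_matrix() if a.size==3 else Ro.from_quat(a).as_matrix()
def proj(s,P):
    R=camR(s);p=(np.atleast_2d(P)-s['position'])@R
    u=p[:,:2]/p[:,2:];r2=(u**2).sum(1,keepdims=True);u=u*(1+s['k1']*r2)
    return np.c_[u[:,0]*s['fx']+s['cx'],u[:,1]*s['fy']+s['cy']]
def ray(s,px,z):
    px=np.atleast_2d(np.array(px,float))
    d=(px-[s['cx'],s['cy']])/[s['fx'],s['fy']];u=d.copy()
    for _ in range(20): u=d/(1+s['k1']*(u**2).sum(1,keepdims=True))
    v=np.c_[u,np.ones(len(u))]@camR(s).T
    o=np.array(s['position']);return o+v*((z-o[2])/v[:,2:])
E
python3 - <<'E'
from h import *
for c in ['scene','side']:
    s=shot(c,c+'0')
    print(c,{k:v for k,v in s.items() if k!='frame'})
    for t in ['seat','spindle','strainer_collar','big_cone_grip','small_cone_grip','juicer','tape_brown']:
        for d in spot_point(c,t)[:4]: print(t,np.round(d['position'],3),round(d['score'],2),proj(s,d['position']).round()[0])
o=get_obs();print(o)
E
```

```text
pics
scene {'fx': 485.96322352405764, 'fy': 485.96322352405764, 'cx': 316.946791669739, 'cy': 200.3968943957126, 'k1': -0.004212895441663393, 'position': array([-0.31083646, -0.56901343,  1.08580409]), 'attitude': array([-133.9636394 ,    0.93376599,  -58.64931284])}
seat [ 0.625 -0.009  0.123] 0.6 [325. 179.]
spindle [ 0.625 -0.009  0.159] 0.68 [325. 170.]
big_cone_grip [ 0.516 -0.15   0.03 ] 0.69 [348. 241.]
big_cone_grip [ 0.586 -0.294  0.033] 0.65 [404. 244.]
big_cone_grip [ 0.372  0.006 -0.003] 0.28 [276. 261.]
small_cone_grip [ 0.466 -0.284  0.027] 0.72 [383. 273.]
juicer [ 0.622 -0.006  0.002] 0.78 [324. 208.]
tape_brown [0.702 0.278 0.   ] 0.88 [266. 165.]
tape_brown [ 0.586 -0.295  0.032] 0.71 [405. 244.]
side {'fx': 410.8036703021428, 'fy': 410.8036703021428, 'cx': 318.3959212545276, 'cy': 198.63260230563708, 'k1': -0.01244351353025337, 'position': array([0.13952846, 0.88525057, 0.51287269]), 'attitude': array([-111.77527784,    1.01926945, -158.01234394])}
spindle [ 0.625 -0.008  0.152] 0.49 [277. 184.]
strainer_collar [0.464 0.292 0.015] 0.96 [283. 307.]
strainer_collar [
[... 489 characters left out ...]
0.003] 0.82 [192. 286.]
{'clock': 0.8, 'joint_pos': array([-5.69448759e+01,  2.05433842e+01,  6.81546862e-01,  4.63655293e-04,
       -7.01356186e+01, -1.65070020e+01]), 'qvel': array([ 0.03018447, -0.04152246, -0.00564354,  0.03760462,  0.01392193,
       -0.07921171]), 'tau': array([-1.53372362e-04, -5.82286763e+01,  2.93286967e+01,  7.00200096e+00,
        1.26970894e-02, -3.32417562e-05]), 'tool_pos': array([ 0.19222667, -0.64702464,  0.24559318]), 'orientation': array([-1.79997437e+02,  3.04745413e-04, -1.63451720e+02]), 'force': array([ 0.84096415, -0.20268291, -0.0280407 ]), 'moment': array([ 0.05305263,  0.02468169, -0.02076293]), 'gripper_force': 0.0, 'opening': 0.08764500651003024}
```

```bash
python3 - <<'E'
import cv2
a=cv2.imread('pics/scene0.png');b=cv2.imread('pics/side0.png')
cv2.imwrite('pics/s1.png',cv2.resize(a[100:340,170:490],(800,600),interpolation=3))
cv2.imwrite('pics/s2.png',cv2.resize(b[120:390,120:480],(800,600),interpolation=3))
E
```

```text
(no output)
```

View pics/s1.png

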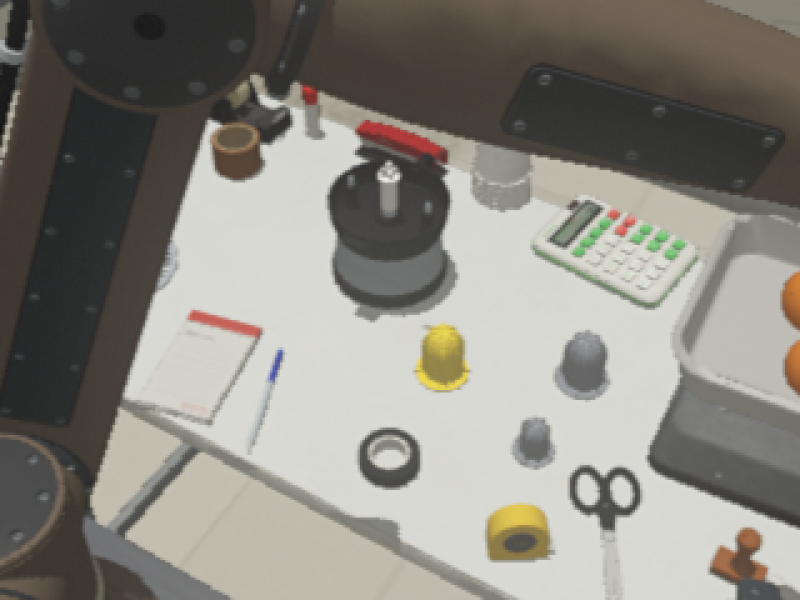

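View pics/s2.png

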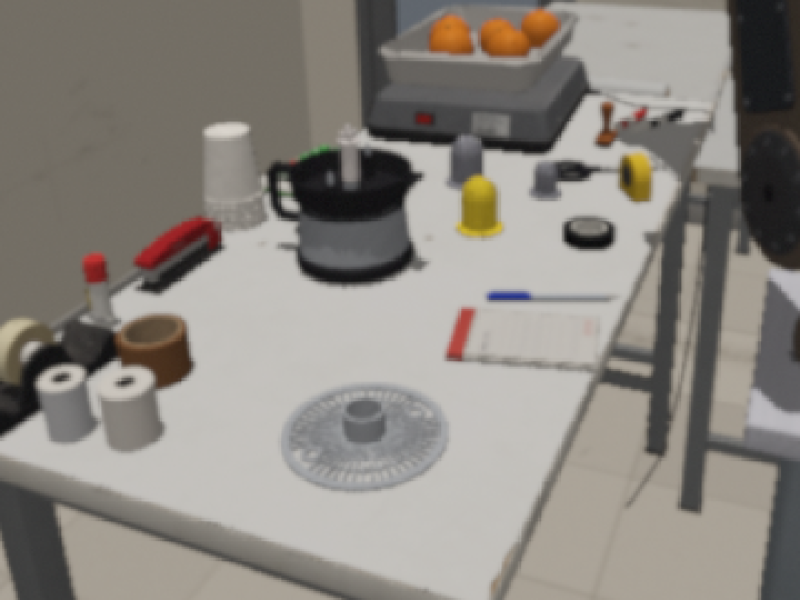

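Scene (full-frame px): the yellow cone at (348,241) is the excluded look-alike. The grey tall cone at (404,244) is about 74 mm high and matches big_cone. The small grey cone at (383,273) is the bystander. The strainer is at side (283,307), and the juicer with its pins shows at scene (325,175). The enlarged crop confirms that the grey tall cone near (0.585,-0.29) is the target.

```bash
cat >> h.py <<'E'
def toolT(o=None):
    o=o or get_obs();return Ro.from_euler('xyz',o['orientation'],degrees=True).as_matrix(),np.array(o['tool_pos'])
def go(P,yaw):
    """shift in cm in tool axes and turn about tool z to reach P,yaw with the tool down"""
    R,p=toolT();d=R.T@(np.array(P)-p)*100
    rv=Ro.from_matrix(R.T@Ro.from_euler('xyz',[180,0,yaw],degrees=True).as_matrix()).as_rotvec(degrees=True)
    print('shift',d.round(2),'turn',rv.round(2))
E
python3 - <<'E'
from h import *
s=snapshot('wrist');R,p=toolT();print(R.T@(s['position']-p),(R.T@camR(s)).round(3),s['fx'],s['k1'])
s=snapshot('scene');print(proj(s,[0.625,-.009,.136]))
print(ray(s,[[170+350*.4,100+183*.4],[170+430*.4,100+207*.4]],.136))
go([0.55,-0.15,0.36],-120)
E
```

```text
[ 0.08081375 -0.00027389 -0.13964467] [[ 0.    -0.955 -0.297]
 [ 1.     0.001 -0.002]
 [ 0.002 -0.297  0.955]] 306.1526144448711 -0.0041607190083598955
[[325.06281575 175.62577674]]
[[ 0.61178019  0.03552022  0.136     ]
 [ 0.62253023 -0.06799171  0.136     ]]
shift [-48.45  37.45 -11.44] turn [-1.000e-02 -0.000e+00 -4.345e+01]
```

Call:
{"op": "play_rows", "data": {"plan": [[0,0,-1,0,0,-6.7],[0,0,-1,0,0,-6.7],[0,0,-1,0,0,-6.7],[0,0,-1,0,0,-6.7],[0,0,-1,0,0,-6.7],[0,0,-1,0,0,-6.7],[0,0,-1,0,0,-6.7],[0,0,-1,0,0,-6.7],[0,0,-1,0,0,-6.7],[0,0,0,0,0,-6.7],[0,0,0,0,0,-6.5]]}}

```text
clock: 1.82
tool_pos: [0.1923, -0.6473, 0.3365]
orientation: [-180.0, -0.1, -89.6]
force: [-0.7, -0.1, -0.5]
opening: 0.0878
gripper_force: 0.0
```

```bash
python3 - <<'E'
from h import *
print(get_obs()['clock'],get_obs()['orientation'],get_obs()['tool_pos']);go([.622,-.01,.33],-90)
E
```

```text
1.8167 [-1.79959742e+02 -7.87725024e-02 -8.96178991e+01] [ 0.19230916 -0.64727055  0.33652815]
shift [-63.44 -43.39   0.6 ] turn [-0.04 -0.08  0.38]
```

Call:
{"op": "play_rows", "data": {"plan": [[-2.5,-1.7,0,0,0,0],[-3.3,-2.2,0,0,0,0],[-3.3,-2.2,0,0,0,0],[-3.3,-2.2,0,0,0,0],[-3.3,-2.2,0,0,0,0],[-3.3,-2.3,0,0,0,0],[-3.3,-2.3,0,0,0,0],[-3.3,-2.3,0,0,0,0],[-3.3,-2.3,0,0,0,0],[-3.3,-2.3,0,0,0,0],[-3.3,-2.3,0,0,0,0],[-3.3,-2.3,0,0,0,0],[-3.3,-2.3,0,0,0,0],[-3.3,-2.3,0,0,0,0],[-3.3,-2.3,0,0,0,0],[-3.3,-2.3,0,0,0,0],[-3.3,-2.3,0,0,0,0],[-3.3,-2.3,0,0,0,0],[-3.3,-2.3,0,0,0,0],[-1.5,-0.8,0,0,0,0]]}}

```text
clock: 3.48
tool_pos: [0.6288, -0.009, 0.3346]
orientation: [180.0, 0.0, -89.8]
force: [0.3, -0.5, -0.9]
opening: 0.0875
gripper_force: 0.0
```

```bash
python3 - <<'E'
from h import *
print(get_obs()['tool_pos'])
s=shot('wrist','w_j')
import pickle;pickle.dump((s,toolT()),open('wj.pkl','wb'))
for t in ['seat','spindle','juicer']:
    for d in spot_point('wrist',t)[:2]: print(t,np.round(d['position'],4),round(d['score'],2),proj(s,d['position']).round()[0])
go([.464,.292,.22],-90)
f=s['frame'][:,:,::-1]; c=proj(s,[.622,-.01,.13])[0].astype(int);print(c)
x0,y0=max(c[0]-160,0),max(c[1]-120,0);print(x0,y0)
cv2.imwrite('pics/w1.png',cv2.resize(f[y0:y0+240,x0:x0+320],None,fx=2.5,fy=2.5,interpolation=3))
E
```

```text
[ 0.62877044 -0.00901443  0.33458879]
seat [ 0.6258 -0.0094  0.1265] 0.59 [321. 178.]
seat [0.4628 0.2985 0.0129] 0.55 [409. 329.]
juicer [ 0.6257 -0.0048 -0.    ] 0.63 [320. 162.]
shift [-30.47  16.19  11.52] turn [ 0.05 -0.02  0.11]
[324 177]
164 57
```

View pics/w1.png

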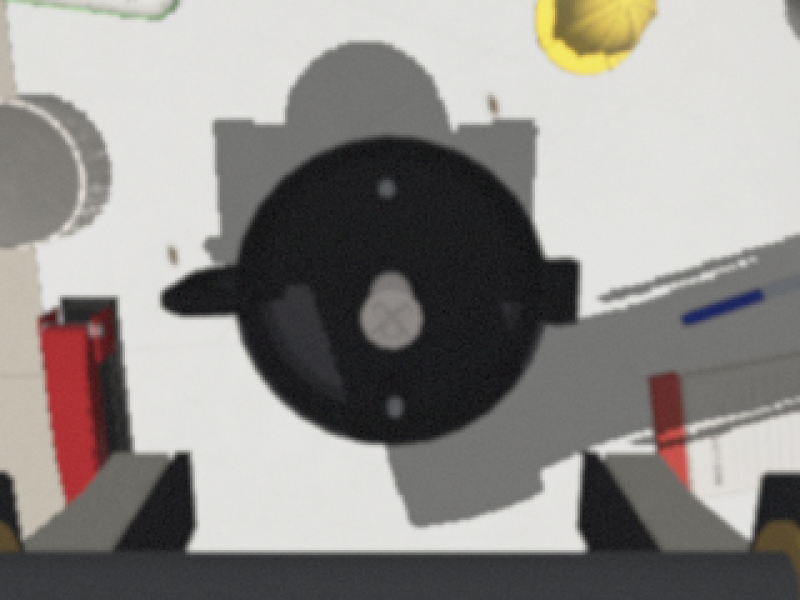

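The crop shows the two pins at full-frame (318,132) and (322,219). The spindle is at (320,184), its splines forming an X at about 45° to the image. The handle points left.

```bash
cat >> h.py <<'E'
def cen(s,c,r,thr):
    g=cv2.cvtColor(s['frame'],cv2.COLOR_RGB2GRAY).astype(float);x,y=map(int,np.round(c))
    w=np.clip(g[y-r:y+r+1,x-r:x+r+1]-thr,0,None);Y,X=np.mgrid[y-r:y+r+1,x-r:x+r+1]
    return np.array([(w*X).sum(),(w*Y).sum()])/w.sum()
def tool(P,T): return (np.atleast_2d(P)-T[1])@T[0]
E
python3 - <<'E'
from h import *
import pickle
s,T=pickle.load(open('wj.pkl','rb'))
c=[cen(s,p,6,50) for p in [(318.4,132.2),(322.4,219.4)]];print(c)
P=ray(s,c,.136);print(P,P.mean(0),np.linalg.norm(P[0]-P[1]))
d=P[1]-P[0];print('yaw y-axis',np.degrees(np.arctan2(d[1],d[0])))
g=cv2.cvtColor(s['frame'],cv2.COLOR_RGB2GRAY)
print('spindle',ray(s,[320.4,184.2],.158))
E
```

```text
[array([318.18761905, 131.99619048]), array([321.58635961, 219.49512843])]
[[ 0.62890971 -0.06219952  0.136     ]
 [ 0.62456892  0.03894216  0.136     ]] [ 0.62673932 -0.01162868  0.136     ] 0.10123478870789329
yaw y-axis 92.45750844445904
spindle [[ 0.62638242 -0.0095666   0.158     ]]
```

Call:
{"op": "play_rows", "data": {"plan": [[-2,1,0,0,0,0],[-3,1.6,0,0,0,0],[-3,1.6,0,0,0,0],[-3,1.6,0.5,0,0,0],[-3,1.6,1,0,0,0],[-3,1.6,1.5,0,0,0],[-3,1.6,1.5,0,0,0],[-3,1.6,1.5,0,0,0],[-3,1.6,1.5,0,0,0],[-2.5,1.4,1.5,0,0,0],[-1.5,1,1,0,0,0],[0,0,0,0,0,0]]}}

```text
clock: 4.68
tool_pos: [0.4623, 0.2876, 0.2338]
orientation: [179.9, -0.1, -89.9]
force: [-0.8, 0.0, -0.4]
opening: 0.0873
gripper_force: 0.0
```

```bash
python3 - <<'E'
from h import *
s=shot('wrist');T=toolT();print(T[1])
import pickle;pickle.dump((s,T),open('ws.pkl','wb'))
for d in spot_point('wrist','strainer_collar')[:2]: print(np.round(d['position'],4),round(d['score'],2),proj(s,d['position']).round()[0])
c=proj(s,[.464,.292,.014])[0].astype(int);x0,y0=max(c[0]-140,0),max(c[1]-110,0);print(c,x0,y0)
cv2.imwrite('pics/w2.png',cv2.resize(s['frame'][y0:y0+210,x0:x0+280,::-1],None,fx=2.857,fy=2.857,interpolation=3))
E
```

```text
[0.46340011 0.28682542 0.23505926]
[0.4614 0.2946 0.0152] 0.58 [319. 182.]
[316 179] 176 69
```

View pics/w2.png

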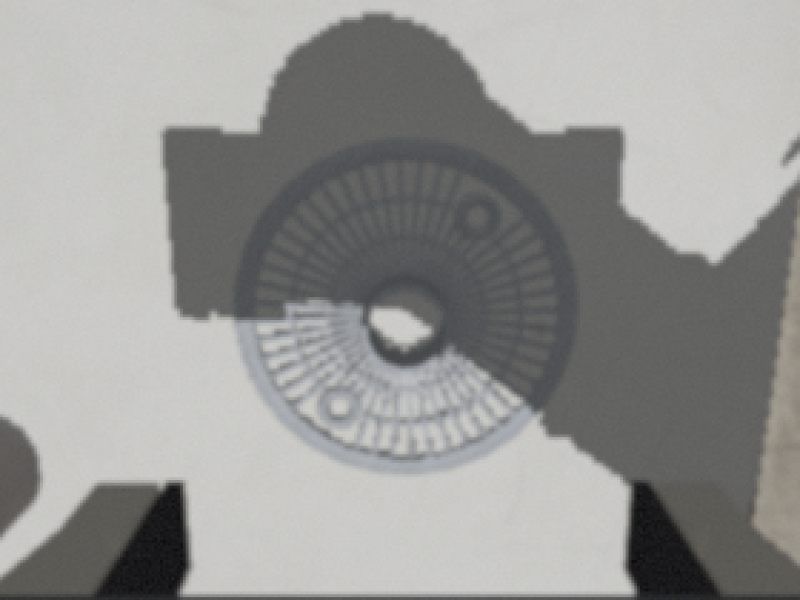

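The strainer's eyelets are at full-frame (343.3,144.6) and (295.0,210.8), with the collar at about (317,181). Most of the disc is in the gripper's shadow.

```bash
python3 - <<'E'
from h import *
import pickle
s,T=pickle.load(open('ws.pkl','rb'))
P=ray(s,[(343.3,144.6),(295.0,210.8)],.004);print(P,P.mean(0),np.linalg.norm(P[0]-P[1]))
d=P[1]-P[0];print('eyelet line',np.degrees(np.arctan2(d[1],d[0])))
f=lambda x,y:(176+x/2.857,69+y/2.857)
Q=ray(s,[f(235,305),f(577,305),f(405,138),f(405,473)],.004);print(Q,Q[:2].mean(0),Q[2:].mean(0))
print(ray(s,f(403,320),.020))
o=P.mean(0);go([o[0],o[1],.025],-90)
E
```

```text
[[0.43191724 0.25139069 0.004     ]
 [0.49141057 0.33532981 0.004     ]] [0.4616639  0.29336025 0.004     ] 0.1028845545994674
eyelet line 54.67222130966984
[[0.53580063 0.28967921 0.004     ]
 [0.38814095 0.28941164 0.004     ]
 [0.46254738 0.21987246 0.004     ]
 [0.46228937 0.36818854 0.004     ]] [0.46197079 0.28954543 0.004     ] [0.46241837 0.2940305  0.004     ]
[[0.46325469 0.29232937 0.02      ]]
shift [-0.7   0.26 21.09] turn [-0.01 -0.01  0.08]
```

Call:
{"op": "play_rows", "data": {"plan": [[-0.67,0.16,1,0,0,6.3],[0,0,2,0,0,6.3],[0,0,2.5,0,0,6.3],[0,0,2.5,0,0,6.3],[0,0,2.5,0,0,6.3],[0,0,2.5,0,0,6.3],[0,0,2,0,0,0],[0,0,2,0,0,0],[0,0,1,0,0,0],[0,0,0.5,0,0,0],[0,0,0,0,0,0]]}}

```text
clock: 5.7
tool_pos: [0.4633, 0.2931, 0.0504]
orientation: [-180.0, -0.0, -127.8]
force: [-0.4, -0.3, 1.1]
opening: 0.0877
gripper_force: 0.0
```

```bash
python3 - <<'E'
from h import *
go([.4618,.2935,.025],-127.8)
E
```

```text
shift [0.06 0.15 2.54] turn [-0.01 -0.04 -0.01]
```

Call:
{"op": "play_rows", "data": {"plan": [[0.06,0.12,1,0,0,0],[0,0,1,0,0,0],[0,0,0.5,0,0,0],[0,0,0,0,0,0],[0,0,0,0,0,0]]}}

```text
clock: 6.12
tool_pos: [0.4614, 0.2941, 0.0254]
orientation: [-180.0, -0.0, -127.7]
force: [0.9, 0.7, -0.4]
opening: 0.0872
gripper_force: 0.0
```

Call:
{"op": "play_rows", "data": {"plan": [[0,0,0,0,0,0],[0,0,0,0,0,0],[0,0,0,0,0,0],[0,0,0,0,0,0],[0,0,0,0,0,0],[0,0,0,0,0,0],[0,0,0,0,0,0],[0,0,0,0,0,0]], "grip": 3.0}}

```text
clock: 6.78
tool_pos: [0.4615, 0.2942, 0.0256]
orientation: [-180.0, 0.0, -127.8]
force: [0.2, 0.0, 0.7]
opening: 0.0399
gripper_force: 0.0
```

Call:
{"op": "play_rows", "data": {"plan": [[0,0,0,0,0,0],[0,0,0,0,0,0],[0,0,0,0,0,0],[0,0,-1,0,0,0],[0,0,-2,0,0,0],[0,0,-2,0,0,0]]}}

```text
clock: 7.28
tool_pos: [0.4609, 0.2934, 0.0758]
orientation: [180.0, -0.1, -127.8]
force: [0.2, 0.2, -2.0]
opening: 0.0362
gripper_force: 30.0
```

```bash
python3 - <<'E'
from h import *
print(toolT()[1],get_obs()['gripper_force'],get_obs()['opening'])
go([.6267,-.0105,.265],-90)
s=shot('wrist','g1')
T=toolT()
# expected eyelet at tool (0.052,0,0.021)
for q in [[.052,0,.021],[.075,0,.021],[.019,0,-.003]]: print(proj(s,T[0]@np.array(q)+T[1]))
cv2.imwrite('pics/g1c.png',cv2.resize(s['frame'][100:300,190:450,::-1],None,fx=3,fy=3,interpolation=3))
E
```

```text
[0.46094882 0.29343675 0.07583991] 29.999653911218047 0.036180719124992454
shift [ 13.93 -31.71 -18.88] turn [  0.05  -0.14 -37.76]
[[317.92782209 168.95244971]]
[[317.87867113 123.33165751]]
[[317.94080837 247.23519769]]
```

View pics/g1c.png

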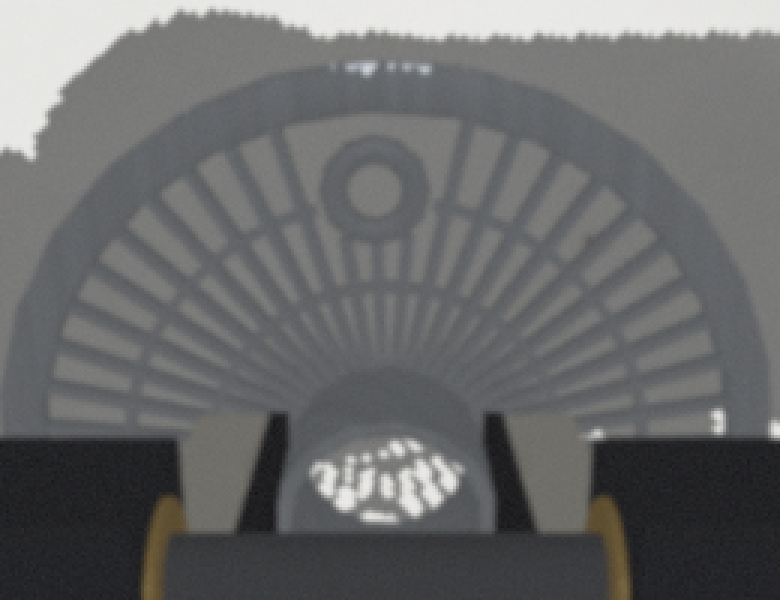

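The grasp is good. The eyelet is at full-frame (315.3,163.3), against (318,169) expected from the tool frame, so the plate sits about 2 mm ahead along tool x and 1.4° off in yaw.

Call:
{"op": "play_rows", "data": {"plan": [[0,0,-2,0,0,-5.8],[0,0,-3,0,0,-6.6],[0,0,-3.5,0,0,-6.6],[0,0,-3.5,0,0,-6.6],[0,0,-3.5,0,0,-6.6],[0,0,-3,0,0,-6.6],[0,0,0,0,0,0]]}}

```text
clock: 7.92
tool_pos: [0.4637, 0.2957, 0.2682]
orientation: [-179.5, 0.4, -88.5]
force: [0.7, 1.6, -1.3]
opening: 0.0362
gripper_force: 30.0
```

```bash
python3 - <<'E'
from h import *
go([.6267,-.009,.215],-89)
E
```

```text
shift [ 30.92 -15.46   5.23] turn [-0.48  0.4   0.5 ]
```

Call:
{"op": "play_rows", "data": {"plan": [[1.5,-0.7,0,0,0,0],[2.8,-1.4,0,0,0,0],[3.4,-1.7,0,0,0,0],[3.4,-1.7,0,0,0,0],[3.4,-1.7,0,0,0,0],[3.4,-1.7,0,0,0,0],[3.4,-1.7,0,0,0,0],[3.4,-1.7,0,0,0,0],[2.9,-1.5,0,0,0,0],[2,-1,0,0,0,0],[1,-0.7,0,0,0,0],[0,0,1,0,0,0],[0,0,1.5,0,0,0],[0,0,1,0,0,0],[0,0,0.5,0,0,0],[0,0,0,0,0,0],[0,0,0,0,0,0]]}}

```text
clock: 9.33
tool_pos: [0.622, -0.0083, 0.2207]
orientation: [180.0, -0.0, -88.9]
force: [-0.4, -0.1, -1.8]
opening: 0.0366
gripper_force: 30.0
```

```bash
python3 - <<'E'
from h import *
go([.6267,-.009,.215],-89)
s=shot('wrist','g2')
a=cv2.resize(s['frame'][120:290,190:450,::-1],None,fx=3,fy=3,interpolation=3)
s=shot('side','g2s');f=s['frame'][:,:,::-1]
x,y=proj(s,[.627,-.01,.15])[0].astype(int);print(x,y)
for P in [[.627,-.063,.136],[.625,.041,.136]]: print(proj(s,P))
cv2.imwrite('pics/g2c.png',a);cv2.imwrite('pics/g2sc.png',cv2.resize(f[y-60:y+60,x-80:x+80],None,fx=5,fy=5,interpolation=3))
E
```

```text
shift [ 0.08 -0.47  0.57] turn [ 0.01 -0.02  0.11]
276 184
[[285.48091429 183.18526541]]
[[267.93250244 196.37495362]]
```

View pics/g2c.png

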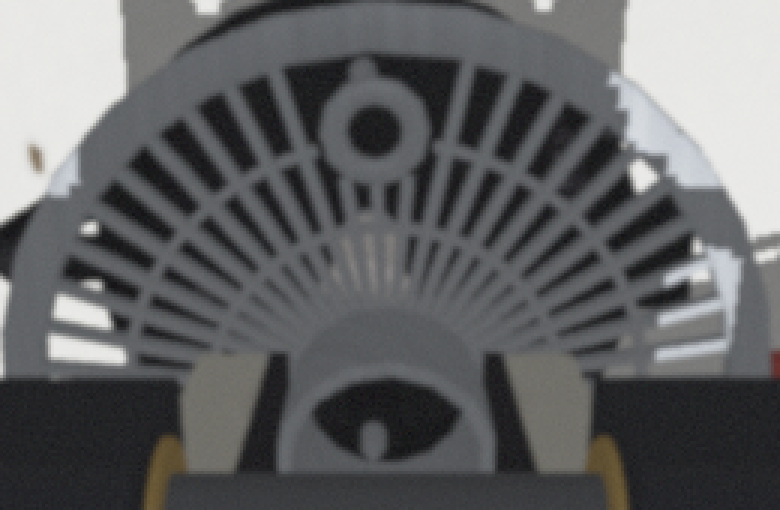

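The far pin shows just above the eyelet at full-frame (311,143), and the near pin shows through the collar at (315,266). The yaw matches to about 0.3°, and TCP needs about -4.3 mm in tool y. I'll correct that and go lower.

Call:
{"op": "play_rows", "data": {"plan": [[0,-0.43,0,0,0,0],[0,0,0.7,0,0,0],[0,0,1.2,0,0,0],[0,0,0.9,0,0,0],[0,0,0.5,0,0,0],[0,0,0,0,0,0],[0,0,0,0,0,0]]}}

```text
clock: 10.02
tool_pos: [0.6262, -0.0091, 0.1869]
orientation: [179.9, -0.0, -89.0]
force: [0.7, 0.9, -0.1]
opening: 0.0363
gripper_force: 30.0
```

```bash
python3 - <<'E'
from h import *
go([.6267,-.009,.188],-89)
s=shot('wrist','g3')
a=cv2.resize(s['frame'][130:290,230:410,::-1],None,fx=3,fy=3,interpolation=3)
s=shot('side','g3s');f=s['frame'][:,:,::-1];x,y=276,184
b=cv2.resize(f[y-45:y+35,x-40:x+40],(480,480),interpolation=3)[:, 110:370]
cv2.imwrite('pics/g3c.png',np.hstack([a,b]))
E
```

```text
shift [-0.   -0.05 -0.11] turn [ 0.07 -0.03  0.05]
```

View pics/g3c.png

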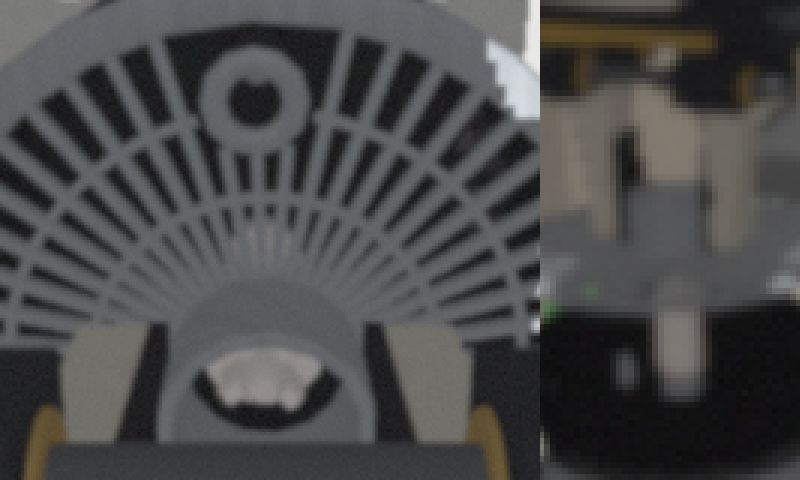

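```bash
python3 - <<'E'
from h import *
s=snapshot('wrist');T=toolT()
def at(px,depth):
    return tool(ray(s,px,T[1][2]-depth),T)[0]
e=at((230+255/3,130+101/3),.0175);print('eyelet',e)   # top face of plate
e[2]=T[1][2]-.136;print('proj below eyelet',proj(s,T[0]@e+T[1]))
for r in (80,84):print('pin',at((230+257/3,130+r/3),T[1][2]-.136))
E
```

```text
eyelet [ 0.05205908 -0.00156957  0.01749764]
proj below eyelet [[315.55529503 153.59844349]]
pin [ 0.05013407 -0.00150385  0.05200898]
pin [ 0.04929381 -0.00150558  0.05200904]
```

The pin tip shows in the hole at full-frame (315.7,157.5). It should be at about (315.5,153.6), so the plate must go about 2 mm toward -x of the tool. I'll move most of that, lower and re-check.

Call:
{"op": "play_rows", "data": {"plan": [[-0.17,0,0,0,0,0],[0,0,0.6,0,0,0],[0,0,0.8,0,0,0],[0,0,0.5,0,0,0],[0,0,0,0,0,0],[0,0,0,0,0,0]]}}

```text
clock: 10.67
tool_pos: [0.626, -0.0073, 0.1678]
orientation: [179.9, -0.0, -89.0]
force: [0.2, -0.0, -1.2]
opening: 0.0361
gripper_force: 30.0
```

```bash
python3 - <<'E'
from h import *
s=shot('wrist','g4');T=toolT();print(T[1],get_obs()['force'])
e=np.array([.05206,-.00157,0])
for z in (T[1][2]-.0175,.136): e[2]=T[1][2]-z;print(z,proj(s,T[0]@e+T[1]))
a=cv2.resize(s['frame'][130:290,230:410,::-1],None,fx=3,fy=3,interpolation=3)
s=shot('side','g4s');f=s['frame'][:,:,::-1];x,y=276,184
b=cv2.resize(f[y-45:y+35,x-40:x+40],(480,480),interpolation=3)[:, 110:370]
cv2.imwrite('pics/g4c.png',np.hstack([a,b]))
E
```

```text
[ 0.62630195 -0.00724423  0.16825847] [-0.26234807 -0.3880885  -1.23518327]
0.1507584748824528 [[314.44518616 163.77709232]]
0.136 [[314.74148725 158.98176895]]
```

View pics/g4c.png

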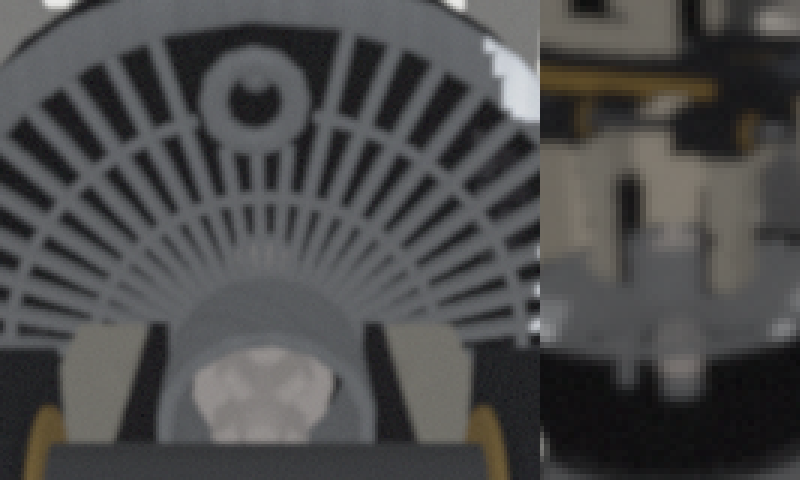

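The pin tip, at full-frame (315.3,158), is within about 0.5 mm of the aligned position (314.7,159). Now lowering while watching the force.

Call:
{"op": "play_rows", "data": {"plan": [[0,0,0.3,0,0,0],[0,0,0.3,0,0,0],[0,0,0.3,0,0,0],[0,0,0.2,0,0,0],[0,0,0,0,0,0]]}}

```text
clock: 11.18
tool_pos: [0.6264, -0.0075, 0.1573]
orientation: [180.0, -0.0, -89.0]
force: [0.9, -1.7, -1.3]
opening: 0.0362
gripper_force: 30.0
```

Call:
{"op": "play_rows", "data": {"plan": [[0,0,0.2,0,0,0],[0,0,0.2,0,0,0],[0,0,0.2,0,0,0],[0,0,0.1,0,0,0],[0,0,0,0,0,0]]}}

```text
clock: 11.6
tool_pos: [0.6266, -0.0082, 0.1507]
orientation: [-180.0, -0.1, -89.0]
force: [2.5, -5.8, -1.0]
opening: 0.0366
gripper_force: 30.0
```

Call:
{"op": "play_rows", "data": {"plan": [[0.1,-0.03,0,0,0,0],[0,0,0,0,0,0],[0,0,0.15,0,0,0],[0,0,0.15,0,0,0],[0,0,0.1,0,0,0],[0,0,0,0,0,0]]}}

```text
clock: 12.1
tool_pos: [0.6267, -0.0084, 0.1475]
orientation: [-180.0, -0.0, -88.9]
force: [-2.5, -2.7, 6.8]
opening: 0.0363
gripper_force: 30.0
```

Call:
{"op": "play_rows", "data": {"plan": [[0,0,0,0,0,0],[0,0,0,0,0,0],[0,0,0,0,0,0],[0,0,0,0,0,0],[0,0,0,0,0,0],[0,0,0,0,0,0]], "grip": 6.5}}

```text
clock: 12.6
tool_pos: [0.6267, -0.008, 0.1464]
orientation: [180.0, 0.0, -88.9]
force: [-0.3, 0.5, 0.0]
opening: 0.0642
gripper_force: 0.0
```

Call:
{"op": "play_rows", "data": {"plan": [[0,0,-0.5,0,0,0],[0,0,-1.5,0,0,0],[0,0,-3,0,0,0],[0,0,-3.5,0,0,0],[0,0,-3.5,0,0,0],[0,0,-3.5,0,0,0],[0,0,-3,0,0,0],[0,0,-1,0,0,0],[0,0,0,0,0,0],[0,0,0,0,0,0]], "grip": 8.7}}

```text
clock: 13.43
tool_pos: [0.6266, -0.008, 0.3419]
orientation: [-179.9, 0.0, -89.0]
force: [-0.3, 0.2, -1.9]
opening: 0.0873
gripper_force: 0.0
```

```bash
python3 - <<'E'
from h import *
import pickle
s=shot('wrist','k1');T=toolT();pickle.dump((s,T),open('wk.pkl','wb'));print(T[1])
f=s['frame'][:,:,::-1];c=proj(s,[.6267,-.009,.14])[0];print(c)
x,y=c.astype(int);print(x,y)
a=cv2.resize(f[y-80:y+80,x-90:x+90],(450,400),interpolation=3)
b=cv2.resize(f[y-25:y+39,x-28:x+28],(350,400),interpolation=3)
cv2.imwrite('pics/k1c.png',np.hstack([a,b]))
go([.586,-.291,.2],-90)
E
```

```text
[ 0.62618336 -0.00810361  0.34068443]
[318.31479211 178.25711915]
318 178
shift [28.22  4.51 14.06] turn [0.07 0.02 1.04]
```

View pics/k1c.png

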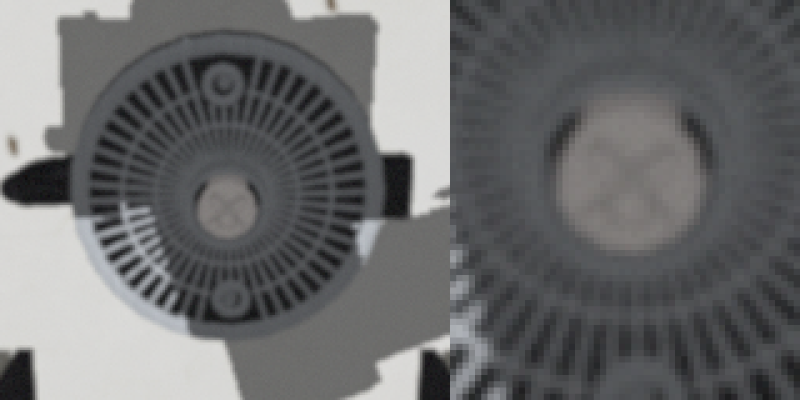

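The strainer lies flush with both pins inside the eyelets: crop (222,85) and (230,298). The spindle, full-frame near (320,183), shows its splines as an X at about 45° in the image. I'll measure that angle numerically while going to the cone.

```bash
cat > ang.py <<'E'
from h import *
def harm(s,P,radii,n=4,off=None):
    """4-fold angle (world deg) of brightness around P=(x,y,z); returns per radius phase of BRIGHT lobes & amplitude"""
    g=cv2.cvtColor(s['frame'],cv2.COLOR_RGB2GRAY).astype(np.float32);a=np.radians(np.arange(0,360,2))
    for r in radii:
        Q=np.c_[P[0]+r*np.cos(a),P[1]+r*np.sin(a),np.full(len(a),P[2])]
        px=proj(s,Q).astype(np.float32)
        v=cv2.remap(g,px[None,:,0],px[None,:,1],cv2.INTER_CUBIC)[0]
        F=(v*np.exp(-1j*n*a)).mean();print('r',round(r*1000,1),'bright at',round(np.degrees(np.angle(F))/n%(360/n),1),'amp',round(2*abs(F),2),'mean',round(v.mean(),1))
E
python3 - <<'E'
from ang import *
import pickle
for n in ['wk.pkl','wj.pkl']:
    s,T=pickle.load(open(n,'rb'))
    g=cv2.cvtColor(s['frame'],cv2.COLOR_RGB2GRAY).astype(float)
    c0=proj(s,[.6267,-.009,.16])[0];x,y=c0.astype(int)
    sub=s['frame'][y-14:y+22,x-16:x+18].astype(int)
    m=((sub[:,:,0]-sub[:,:,2]>6)).astype(np.uint8);k,l,st,ce=cv2.connectedComponentsWithStats(m)
    i=1+st[1:,4].argmax();c=ce[i]+[x-16,y-14];print(n,'blob',c,st[i])
    P=ray(s,c,.16)[0];print(P)
    for dx in (0,): harm(s,P,[.003,.004,.005,.006,.007,.008,.009,.010,.011])
    np.set_printoptions(linewidth=250)
    cx,cy=np.round(c).astype(int)
    print(g[cy-13:cy+14,cx-13:cx+14].astype(int)) if n=='wk.pkl' else 0
E
```

```text
wk.pkl blob [313.25 174.5 ] [11  5  2  4  4]
[ 0.63227226 -0.01771595  0.16      ]
r 3.0 bright at 78.1 amp 1.98 mean 121.5
r 4.0 bright at 73.6 amp 3.57 mean 116.9
r 5.0 bright at 66.7 amp 5.53 mean 110.2
r 6.0 bright at 55.2 amp 4.31 mean 106.8
r 7.0 bright at 39.2 amp 4.84 mean 105.9
r 8.0 bright at 28.8 amp 5.39 mean 105.2
r 9.0 bright at 19.1 amp 5.07 mean 103.6
r 10.0 bright at 14.1 amp 4.48 mean 102.0
r 11.0 bright at 12.4 amp 3.02 mean 101.3
[[ 71  78  78  74  76  81  85  86  87  84  89  88  88  85  85  83  86  84  82  80  82  83  86  87  81  84  86]
 [ 78  75  76  78  79  80  84  86  87  87  87  89  85  84  83  83  81  81  81  80  79  79  83  84  83  81  83]
 [ 79  77  78  79  80  85  86  88  85  87  85  82  80  79  81  80  80  81  78  81  81  82  81  83  81  82  82]
 [ 82  83  84  82  85  87  88  88  87  86  81  80  81  80  82  80  83  81  81  83  85  83  83  81  79  80  79]
 [ 79  84  84  86  84  87  88  86  81  81  81  79  83  83  86  87  88  86  88  90  89  88  87  86  84  79  82]
 [ 84  85  86  87  85  88  87  83  82  79  81  82  86  90  93  92  91  93  93  92  91  92  
[... 2113 characters left out ...]
15 121 126 127]
 [ 78  82  84  89  88  86  84  96 111 123 122 119 115 118 114 115 119 126 128 125 123 119 113 115 116 122 126]
 [ 82  84  85  89  90  87  83  87 103 114 119 119 120 123 120 118 118 121 125 124 123 120 117 118 116 120 121]]
wj.pkl blob [321.18181818 176.54545455] [15  4  5  5 11]
[ 0.62562296 -0.01835871  0.16      ]
r 3.0 bright at 66.2 amp 0.37 mean 136.7
r 4.0 bright at 3.3 amp 0.51 mean 132.9
r 5.0 bright at 0.7 amp 0.74 mean 128.8
r 6.0 bright at 7.7 amp 0.95 mean 126.8
r 7.0 bright at 22.0 amp 2.25 mean 125.4
r 8.0 bright at 23.3 amp 5.39 mean 121.8
r 9.0 bright at 22.9 amp 7.51 mean 114.8
r 10.0 bright at 26.2 amp 4.68 mean 105.5
r 11.0 bright at 54.5 amp 5.36 mean 94.0
```

Call:
{"op": "play_rows", "data": {"plan": [[2,0.3,0,0,0,0],[3.4,0.5,0,0,0,0],[3.5,0.6,0,0,0,0],[3.5,0.6,0,0,0,0],[3.5,0.6,0,0,0,0],[3.5,0.6,1,0,0,0],[3.5,0.6,1.5,0,0,0],[3,0.5,1.5,0,0,0],[1.7,0.2,1.5,0,0,0],[0.6,0,1,0,0,0],[0,0,0,0,0,0],[0,0,0,0,0,0]]}}

```text
clock: 14.48
tool_pos: [0.5864, -0.2907, 0.2751]
orientation: [179.8, 0.0, -89.0]
force: [0.6, -0.2, 1.2]
opening: 0.0871
gripper_force: 0.0
```

```bash
cat > best.py <<'E'
from ang import *
import pickle
a=np.radians(np.arange(0,360,3))
def best(s,c0,z,radii,span=3,n=4):
    g=cv2.GaussianBlur(cv2.cvtColor(s['frame'],cv2.COLOR_RGB2GRAY),(0,0),.6).astype(np.float32);out=[]
    for dx in np.arange(-span,span+.1,.5):
        for dy in np.arange(-span,span+.1,.5):
            P=ray(s,np.array(c0)+[dx,dy],z)[0];F=0;v1=0
            for r in radii:
                px=proj(s,np.c_[P[0]+r*np.cos(a),P[1]+r*np.sin(a),np.full(len(a),z)]).astype(np.float32)
                v=cv2.remap(g,px[None,:,0],px[None,:,1],cv2.INTER_LINEAR)[0]
                F+=(v*np.exp(-1j*n*a)).mean();v1+=sum(abs((v*np.exp(-1j*k*a)).mean()) for k in (1,2,3))
            out.append((abs(F)-.5*v1,abs(F),np.degrees(np.angle(-F))/n%(360/n),dx,dy,P[:2].round(4)))
    out.sort(key=lambda t:-t[0]);return out[:4]
E
python3 - <<'E'
from best import *
for n,c in [('wk.pkl',(318.5,180.5)),('wj.pkl',(320.4,184.2))]:
    s,T=pickle.load(open(n,'rb'))
    for b in best(s,c,.168,[.004,.005,.006,.007,.008]): print(n,'dark at',b)
s=shot('wrist','c1');T=toolT();pickle.dump((s,T),open('wc.pkl','wb'));print(T[1])
for t in ['big_cone_grip','big_cone','small_cone_grip']:
    for d in spot_point('wrist',t)[:3]: print(t,np.round(d['position'],4),round(d['score'],2),proj(s,d['position']).round()[0])
c=proj(s,[.5857,-.291,.03])[0].astype(int);print(c)
cv2.imwrite('pics/c1c.png',np.hstack([cv2.resize(s['frame'][c[1]-60:c[1]+60,c[0]-60:c[0]+60,::-1],(600,600),interpolation=3)]))
E
```

```text
wk.pkl dark at (np.float64(5.514377773299169), np.float64(9.716943741371399), np.float64(46.78228248925981), np.float64(0.0), np.float64(0.5), array([ 0.6265, -0.0126]))
wk.pkl dark at (np.float64(5.356171887249596), np.float64(9.63954738192664), np.float64(46.84477998512214), np.float64(0.0), np.float64(0.0), array([ 0.6266, -0.0132]))
wk.pkl dark at (np.float64(4.818112361883039), np.float64(9.382110313672559), np.float64(47.88215497018338), np.float64(0.5), np.float64(0.5), array([ 0.626 , -0.0126]))
wk.pkl dark at (np.float64(4.526265451582569), np.float64(9.329846382360907), np.float64(47.90229163664647), np.float64(0.5), np.float64(0.0), array([ 0.626 , -0.0132]))
wj.pkl dark at (np.float64(5.404143496236873), np.float64(10.261338679043124), np.float64(47.18296428921206), np.float64(0.0), np.float64(-1.0), array([ 0.6265, -0.0132]))
wj.pkl dark at (np.float64(5.298089022173685), np.float64(10.224428460927856), np.float64(47.33958744671654), np.float64(0.0), np.float64(-0.5), array([ 0.6265, -0.0126]))
wj.pkl dark at (np.float64(4.595756120203888), np.float64(10.050320579143479), np.float64(45.89114349625729), np.float64(-0.5), np.float64(-1.0), array([ 0.627 , -0.0132]))
wj.pkl dark at (np.float64(4.586971617478513), np.float64(10.034539326985701), np.float64(46.02000021753756), np.float64(-0.5), np.float64(-0.5), array([ 0.627 , -0.0126]))
[ 0.58701367 -0.29033808  0.27630895]
big_cone_grip [ 0.5157 -0.1473  0.0305] 0.71 [366. 272.]
big_cone_grip [ 0.5852 -0.2873  0.0281] 0.63 [319. 174.]
big_cone [ 5.855e-01 -2.928e-01  2.000e-04] 0.69 [318. 165.]
big_cone [ 5.158e-01 -1.507e-01 -3.000e-04] 0.68 [363. 259.]
small_cone_grip [ 0.4629 -0.2879  0.0217] 0.78 [412. 174.]
[318 171]
```

View pics/c1c.png

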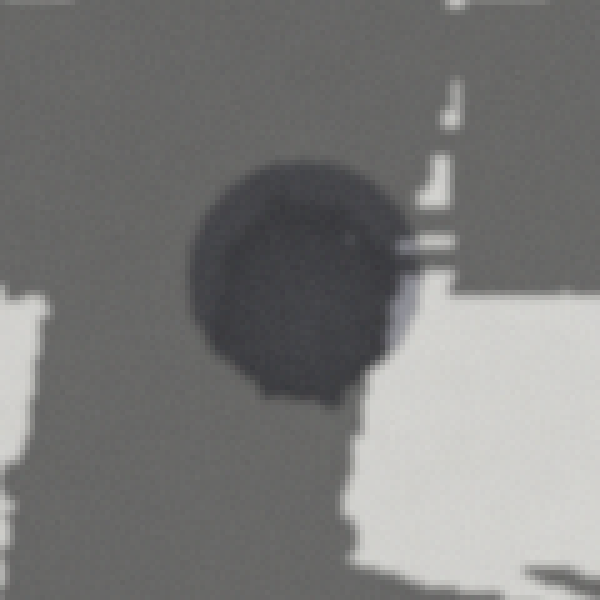

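Crop centre is full-frame (318,171). The big grey cone is in the gripper's shadow, upright, with its body dome at about (317,176), matching big_cone_grip (0.585,-0.289). Next I settle the spline phase numerically, and the cone's lug phase too.

```bash
python3 - <<'E'
from best import *
np.set_printoptions(linewidth=300)
g=cv2.cvtColor(cv2.imread('pics/g4.png'),cv2.COLOR_BGR2GRAY).astype(int)
print('g4 rows 244-277 cols 292-344');print(g[244:278,292:345:1])
s,T=pickle.load(open('wk.pkl','rb'))
for z in (.158,.169,.176): print(z,proj(s,[.6267,-.009,z]))
g=cv2.cvtColor(s['frame'],cv2.COLOR_RGB2GRAY).astype(int)
print('wk rows 166-196, cols 304-334');print(g[166:196,304:334])
E
```

```text
g4 rows 244-277 cols 292-344
[[89 91 91 ... 91 89 87]
 [92 88 92 ... 90 89 90]
 [92 91 90 ... 90 90 90]
 ...
 [90 88 92 ... 90 88 92]
 [83 87 86 ... 85 86 84]
 [74 73 76 ... 72 75 75]]
0.158 [[318.29749951 182.04924296]]
0.169 [[318.28602318 184.5659037 ]]
0.176 [[318.27832207 186.25469203]]
wk rows 166-196, cols 304-334
[[ 85  88  87  83  82  79  81  82  86  90  93  92  91  93  93  92  91  92  91  85  88  88  83  82  81  79  82  83  87  89]
 [ 90  87  85  79  83  82  88  89  92  95  95  96  96  98  98  99  99  97  94  95  94  91  90  86  80  83  83  86  85  89]
 [ 88  85  83  83  84  88  88  93  95 100 102 105 103 107 107 105 106 105 104 100  99  94  93  87  87  83  78  81  86  89]
 [ 85  87  81  84  87  89  89  93 101 105 110 111 111 112 111 114 113 111 110 107 105  99  91  85  85  87  84  82  83  87]
 [ 84  83  83  87  86  81  81  92 104 111 110 115 116 119 121 120 119 117 113 112 110 102  91  78  79  84  85  85  82  83]
 [ 81  85  85  81  72  65  73  94 109 116 120 122 126 124 125 125 127 121 120 118 112 109  91  69  65  75  85  85  85  83]
 [ 83  87  84  76  59  53  75 103 118 1
[... 2213 characters left out ...]
118 123 125 126 125 127 123 125 125 127 122 118 115 103  94  85  83  87  88  87  83]
 [ 80  84  85  85  85  87  85  92  99 112 118 121 123 124 126 126 125 121 119 115 106 101  94  85  83  87  85  87  80  81]
 [ 80  77  81  85  88  87  84  87  90  95 105 112 113 115 117 118 117 112 107  98  92  90  85  87  86  87  83  81  80  73]
 [ 76  74  82  83  84  86  88  86  87  89  90  97  96  98 101 103  99  98  94  87  86  85  86  88  84  82  81  74  74  77]
 [ 74  77  80  75  81  83  88  88  88  87  87  88  85  87  87  88  90  85  87  87  89  87  88  87  81  79  77  70  68  76]
 [ 77  74  71  69  79  80  81  87  89  90  89  89  90  89  89  88  88  88  88  85  88  87  83  84  78  71  74  72  66  69]]
```

The dark V with its apex at (318.5,180), around the pilot top at (318,185.5), is the camera-facing flanks of diagonal splines. That puts the splines at about 45° ± 3° in world yaw. Next I put the camera straight above the cone to read its lugs.

Call:
{"op": "play_rows", "data": {"plan": [[-2,0,1,0,0,0],[-2.5,0,2,0,0,0],[-2,0,2.5,0,0,0],[-1,0,2.5,0,0,0],[-0.5,0,2,0,0,0],[0,0,0,0,0,0],[0,0,0,0,0,0]]}}

```text
clock: 15.27
tool_pos: [0.5855, -0.2102, 0.177]
orientation: [180.0, -0.0, -88.8]
force: [1.0, 0.3, 0.4]
opening: 0.0871
gripper_force: 0.0
```

```bash
python3 - <<'E'
from best import *
s=shot('wrist','c2');T=toolT();pickle.dump((s,T),open('wc2.pkl','wb'));print(T[1],s['position'])
for t in ['big_cone_grip','big_cone']:
    for d in spot_point('wrist',t)[:2]: print(t,np.round(d['position'],4),round(d['score'],2),proj(s,d['position']).round()[0])
c=proj(s,[.5855,-.290,.004])[0].astype(int);print(c)
g=cv2.cvtColor(s['frame'],cv2.COLOR_RGB2GRAY)
sub=g[c[1]-48:c[1]+48,c[0]-48:c[0]+48]
q=np.percentile(sub,[2,20,50,80,98]);print(q)
for r in cv2.resize(sub,(96,48),interpolation=cv2.INTER_AREA): print(''.join(' .:-=+*#%@'[min(9,int((v-q[0])/(q[4]-q[0]+1)*10)) if v>q[0] else 0] for v in r.astype(float)))
E
```

```text
[ 0.58632872 -0.21079761  0.17813671] [ 0.58718813 -0.29110228  0.31661276]
big_cone_grip [ 0.5843 -0.2924  0.027 ] 0.87 [321. 104.]
big_cone_grip [ 0.5159 -0.1477  0.0296] 0.73 [384. 252.]
big_cone [ 0.5187 -0.1487 -0.0027] 0.59 [376. 238.]
big_cone [ 0.584  -0.2918  0.0008] 0.55 [321. 105.]
[319 106]
[ 60.  67. 103. 205. 208.]
@@@@@@@@@@@@@@@@@@@@@@@@@@@@@@@@@@@@@@@@@@@@@@@@@@@@@@@@@@@@@@@@@@@@@@@@@@@@@@@@@@@@@@@@@@@@@@@@
@@@@@@@@@@@@@@@@@@@@@@@@@@@@@@@@@@@@@@@@@@@@@@@@@@@@@@@@@@@@@@@@@@@@@@@@@@@@@@@@@@@@@@@@@@@@@@@@
@@@@@@@@@@@@@@@@@@@@@@@@@@@@@@@@@@@@@@@@@@@@@@@@@@@@@@@@@@@@@@@@@@@@@@@@@@@@@@@@@@@@@@@@@@@@@@@@
@@@@@@@@@@@@@@@@@@@@@@@@@@@@@@@@@@@@@@@@@@@@@@@@@@@@@@@@@@@@@@@@@@@@@@@@@@@@@@@@@@@@@@@@@@@@@@@@
@@@@@@@@@@@@@@@@@@@@@@@@@@@@@@@@@@@@@@@@@@@@@@@@@@@@@@@@@@@@@@@@@@@@@@@@@@@@@@@@@@@@@@@@@@@@@@@@
@@@@@@@@@@@@@@@@@@@@@@@@@@@@@@@@@@@@@@@@@@@@@@@%%%%%@@@@@@@@@@@@@@@@@@@@@@@@@@@@@@@@@@@@@@@@@@@@
@@@@@@@@@@@@@@@@@@@@@@@@@@@@@@@@@@@@@%###***#***+********##%%@@@@@@@@@@@@@@@@@@@@@@@@@@@@@@@@@@@
@@@@@@@@@@@@@@@@@@@@@@@@@@@@@@@@@@%#*++++==++++++++++++++++++*#%%@@@@@@@@@@@@@@@@@@@@@@@@@
[... 3186 characters left out ...]
:::::::::::::::::::::
::::::-:::::::::-:::::::::::-::::::-:::::-:-::-:::::::::::::::::::::::::::::::::::::::::::::::::
::::::::::::::::::::::::::::::::::::::::::::::::::::::-:::-:::::::::::::::::-:::::::::::::::::::
:::::-::::::::-:::::::::-::::::::::::::::::::::-:-:::::::::::::::::::::::::::::::-:::-::::::::::
::::::::::::::::::::::::-::-:::::::-::::::::::::::::-:::::::::::::::::::::-::::::::::-::::::::::
::::::::::::::::::--::::::::::::::::::::::::::::-::::::::::::::::::::::::::::::::::::::----:::::
:::::::::::::::::::::-::::-:::::::::::::--:::::::::::--:-:::::::::::::::::::::::::::::-+#*=:::::
:::::::::::-::::-:--:::::-:::-:::-:::-::::--:::::::::::-:::::::-::::::::::::::::::::::=*%#=:::::
```

```bash
python3 - <<'E'
from best import *
s,T=pickle.load(open('wc2.pkl','rb'))
g=cv2.GaussianBlur(s['frame'].astype(np.float32).mean(2),(0,0),.7)
sub=g[66:148,274:366]
print('rows 66.. cols 274..')
lo,hi=48,92
for r in cv2.resize(sub,(138,62),interpolation=cv2.INTER_AREA): print(''.join(' .,:;-=+*oxX#%@&'[int(np.clip((v-lo)/(hi-lo)*16,0,15))] for v in r))
E
```

```text
rows 66.. cols 274..
&&&&&&&&&&&&&&&&&&&&&&&&&&&&&&&&&&&&&&&&&&&&&&&&&&&&&&&&&&&&&&&&&&&&&&&&&&&&&&&&&&&&&&&&&&&&&&&&&&&&&&&&&&&&&&&&&&&&&&&&&&&&&&&&&&&&&&&&&&
&&&&&&&&&&&&&&&&&&&&&&&&&&&&&&&&&&&&&&&&&&&&&&&&&&&&&&&&&&&&&&&&&&&&&&&&&&&&&&&&&&&&&&&&&&&&&&&&&&&&&&&&&&&&&&&&&&&&&&&&&&&&&&&&&&&&&&&&&&
&&&&&&&&&&&&&&&&&&&&&&&&&&&&&&&&&&&&&&&&&&&&&&&&&&&&&&&&&&&&&&&&&&&&&&&&&&&&&&&&&&&&&&&&&&&&&&&&&&&&&&&&&&&&&&&&&&&&&&&&&&&&&&&&&&&&&&&&&&
&&&&&&&&&&&&&&&&&&&&&&&&&&&&&&&&&&&&&&&&&&&&&&&&&&&&&&&&&&&&&&&&&&&&&&&&&&&&&&&&&&&&&&&&&&&&&&&&&&&&&&&&&&&&&&&&&&&&&&&&&&&&&&&&&&&&&&&&&&
&&&&&&&&&&&&&&&&&&&&&&&&&&&&&&&&&&&&&&&&&&&&&&&&&&&&&&&&&&&&&&&&&&&&&&&&&&&&&&&&&&&&&&&&&&&&&&&&&&&&&&&&&&&&&&&&&&&&&&&&&&&&&&&&&&&&&&&&&&
&&&&&&&&&&&&&&&&&&&&&&&&&&&&&&&&&&&&&&&&&&&&&&&&&&&&&&&&&&&&&&&&&&&&&&&&&&&&&&&&&&&&&&&&&&&&&&&&&&&&&&&&&&&&&&&&&&&&&&&&&&&&&&&&&&&&&&&&&&
&&&&&&&&&&&&&&&&&&&&&&&&&&&&&&&&&&&&&&&&&&&&&&&&&&&&&&&&&&&&&&&&&&&&&&&&&&&&&&&&&&&&&&&&&&&&&&&&&&&&&&&&&&&&&&&&&&&&&&&&&&&&&&&&&&&&&&&&&&
&&&&&&&&&&&&&&&&&&&&&&&&&&&&&&&&&&&&&&&&&&&&&&&&&&&&&&&&&&&&&&&&&&&&&&&&&&&&&&&&&&&&&&&&&&&&&&&&&&&&&&&&&&
[... 6838 characters left out ...]
&&&&&
&&&&&&&&&&&&&&&&&&&&&&&&&&&&&&&&&&&&&&&&&&&&&&&&&&&&&&&&&&&&&&&&&&&&&&&&&&&&&&&&&&&&&&&&&&&&&&&&&&&&&&&&&&&&&&&&&&&&&&&&&&&&&&&&&&&&&&&&&&
&&&&&&&&&&&&&&&&&&&&&&&&&&&&&&&&&&&&&&&&&&&&&&&&&&&&&&&&&&&&&&&&&&&&&&&&&&&&&&&&&&&&&&&&&&&&&&&&&&&&&&&&&&&&&&&&&&&&&&&&&&&&&&&&&&&&&&&&&&
&&&&&&&&&&&&&&&&&&&&&&&&&&&&&&&&&&&&&&&&&&&&&&&&&&&&&&&&&&&&&&&&&&&&&&&&&&&&&&&&&&&&&&&&&&&&&&&&&&&&&&&&&&&&&&&&&&&&&&&&&&&&&&&&&&&&&&&&&&
&&&&&&&&&&&&&&&&&&&&&&&&&&&&&&&&&&&&&&&&&&&&&&&&&&&&&&&&&&&&&&&&&&&&&&&&&&&&&&&&&&&&&&&&&&&&&&&&&&&&&&&&&&&&&&&&&&&&&&&&&&&&&&&&&&&&&&&&&&
&&&&&&&&&&&&&&&&&&&&&&&&&&&&&&&&&&&&&&&&&&&&&&&&&&&&&&&&&&&&&&&&&&&&&&&&&&&&&&&&&&&&&&&&&&&&&&&&&&&&&&&&&&&&&&&&&&&&&&&&&&&&&&&&&&&&&&&&&&
```

The lugs cut the skirt ring at about 18° counterclockwise from the image axes, at all four places. Refining with the harmonic fit.

```bash
python3 - <<'E'
from best import *
s,T=pickle.load(open('wc2.pkl','rb'));o=get_obs();print(o['orientation'])
c=(274+68.5/1.5,66+31/.756);print(c,ray(s,c,.004))
for b in best(s,c,.004,[.0275,.0285,.0295],2): print('dark at',b)
# skirt outline fit (threshold floor shadow/skirt on cone dark mask)
g=cv2.cvtColor(s['frame'],cv2.COLOR_RGB2GRAY)
sub=cv2.GaussianBlur(g,(0,0),.7)[56:160,262:378]
m=(sub<88).astype(np.uint8);k,l,st,ce=cv2.connectedComponentsWithStats(m);i=1+st[1:,4].argmax()
ct=max(cv2.findContours((l==i).astype(np.uint8),cv2.RETR_EXTERNAL,cv2.CHAIN_APPROX_NONE)[0],key=len)[:,0]
W=ray(s,ct+[262,56],.004)[:,:2]
from scipy.optimize import least_squares
f=least_squares(lambda p:np.hypot(*(W-p[:2]).T)-p[2],[.585,-.29,.032],loss='soft_l1',f_scale=.001);print('circle',f.x,abs(f.fun).mean())
go([f.x[0],f.x[1],.034],19.7-90)
E
```

```text
[-1.79823647e+02 -3.99715695e-02 -8.89378632e+01]
(319.6666666666667, 107.00529100529101) [[ 0.58561825 -0.28950723  0.004     ]]
dark at (np.float64(-7.356772581863903), np.float64(7.701500418051411), np.float64(72.85783295599963), np.float64(-1.0), np.float64(1.0), array([ 0.5866, -0.2886]))
dark at (np.float64(-7.418672638045618), np.float64(6.784224220778687), np.float64(71.0870489506972), np.float64(-1.5), np.float64(1.0), array([ 0.5871, -0.2885]))
dark at (np.float64(-8.692068069483453), np.float64(7.537536330738307), np.float64(75.31266536389792), np.float64(-0.5), np.float64(1.5), array([ 0.5861, -0.2881]))
dark at (np.float64(-8.816637876855047), np.float64(6.365858754553393), np.float64(73.98024291772228), np.float64(-1.0), np.float64(1.5), array([ 0.5866, -0.2881]))
circle [ 0.58649888 -0.2894526   0.0296786 ] 0.0012962673616543614
shift [ 7.8   0.2  14.47] turn [ -0.17  -0.07 -18.64]
```

```bash
python3 - <<'E'
from best import *
from scipy.optimize import least_squares
s,T=pickle.load(open('wc2.pkl','rb'))
g=cv2.GaussianBlur(cv2.cvtColor(s['frame'],cv2.COLOR_RGB2GRAY),(0,0),.6).astype(np.float32)
def prof(P,r,a,z): 
    px=proj(s,np.c_[P[0]+r*np.cos(a),P[1]+r*np.sin(a),np.full(np.shape(a*r),z)]).astype(np.float32);return cv2.remap(g,px[None,:,0],px[None,:,1],cv2.INTER_LINEAR)[0]
P=np.array([.5853,-.291]);rr=np.arange(.026,.038,.0002)
W=[]
for d in range(-20,150,4):   # world angles: image left=+x(0deg), image down=+y(90)
    v=prof(P,rr,np.radians(d)*np.ones_like(rr),.003)
    i=np.where((v[:-1]<89)&(v[1:]>=89))[0]
    if len(i) and v.max()<125: W.append(P+rr[i[0]]*np.array([np.cos(np.radians(d)),np.sin(np.radians(d))]))
W=np.array(W);f=least_squares(lambda p:np.hypot(*(W-p[:2]).T)-.032,P,loss='soft_l1',f_scale=.0005);print(len(W),f.x,abs(f.fun).mean())
P=f.x
for r in (.027,.0285,.030): print(r,[int(x) for x in prof(P,r,np.radians(np.arange(-20,150,5)),.004)])
go([P[0],P[1],.034],19-90)
E
```

```text
43 [ 0.58531536 -0.29193787] 0.00015554281922931757
0.027 [70, 71, 71, 71, 70, 70, 68, 65, 61, 61, 69, 69, 69, 68, 69, 69, 69, 65, 68, 69, 70, 69, 69, 71, 68, 61, 59, 62, 69, 68, 70, 68, 70, 69]
0.0285 [71, 70, 71, 71, 70, 71, 70, 68, 66, 64, 69, 70, 69, 69, 69, 68, 69, 69, 69, 68, 69, 70, 69, 70, 69, 64, 63, 65, 70, 69, 70, 70, 69, 68]
0.03 [72, 72, 73, 73, 71, 71, 73, 70, 69, 68, 72, 72, 70, 70, 70, 70, 70, 70, 70, 70, 71, 73, 71, 71, 72, 68, 67, 69, 72, 72, 72, 71, 72, 72]
shift [ 8.05  0.32 14.47] turn [ -0.17  -0.07 -17.94]
```

The lugs are at 22° and 110° (mean 21° mod 90) and the centre at (0.5853,-0.2919), with a fit residual of 0.16 mm. I'll grip across the high ribs at tool yaw -69°.

Call:
{"op": "play_rows", "data": {"plan": [[2,0.1,0,0,0,0],[2.5,0.1,0,0,0,0],[2.5,0.1,0,0,0,0],[1.05,0,0,0,0,0],[0,0,1,0,0,-6.7],[0,0,1,0,0,-6.7],[0,0,1,0,0,-6.6],[0,0,1,0,0,0],[0,0,0,0,0,0]]}}

```text
clock: 16.17
tool_pos: [0.5831, -0.2915, 0.1352]
orientation: [179.9, 0.1, -69.2]
force: [-0.2, 0.5, -0.7]
opening: 0.0868
gripper_force: 0.0
```

```bash
python3 - <<'E'
from best import *
go([.5853,-.2919,.034],-69)
for n in ['wk.pkl','wj.pkl']:
    s,T=pickle.load(open(n,'rb'));a=np.radians(np.arange(0,360,5))
    g=cv2.cvtColor(s['frame'],cv2.COLOR_RGB2GRAY).astype(np.float32)
    for z in (.158,.1635,.169):
        for r in (.007,.0085):
            px=proj(s,np.c_[.6267+r*np.cos(a),-.0095+r*np.sin(a),np.full(72,z)]).astype(np.float32)
            v=cv2.remap(g,px[None,:,0],px[None,:,1],cv2.INTER_LINEAR)[0]
            print(n,z,r,' '.join(str(int(x)) for x in v))
E
```

```text
shift [ 0.13 -0.21 10.12] turn [ 0.08  0.08 -0.21]
wk.pkl 0.158 0.007 126 126 126 125 123 120 117 114 115 115 115 117 117 117 117 119 121 121 121 121 121 120 120 120 118 116 115 114 115 117 120 125 126 126 126 125 124 124 124 124 124 124 123 120 117 116 116 118 121 124 127 128 128 128 127 125 125 124 123 121 118 117 117 118 121 124 123 123 123 123 123 124
wk.pkl 0.158 0.0085 126 126 127 127 125 123 119 116 117 121 123 123 121 120 120 121 121 122 124 122 121 121 121 121 121 121 119 116 116 119 123 126 126 127 128 128 128 126 126 125 123 122 121 117 115 115 117 120 124 126 127 128 129 129 129 128 128 128 126 123 120 117 115 115 117 118 121 123 125 126 126 126
wk.pkl 0.1635 0.007 126 125 124 121 117 116 116 119 121 121 121 120 119 120 120 121 121 123 124 122 121 121 121 121 121 121 120 119 117 116 115 118 122 124 126 126 126 125 124 124 124 124 124 124 123 119 117 116 117 119 121 124 125 125 125 125 123 121 118 117 118 119 122 123 123 123 123 123 124 125 126 126
wk.pkl 0.1635 0.0085 127 127 126 125 122 118 118 120 122 124 124 122 122 124 125 125 124 125 126 124 124 124 124 125 125 125 1
[... 1944 characters left out ...]
4 135 137 138 137 137 137 133 130 128 126 126 128 130 132 132 132 134 136 136 136 136
wj.pkl 0.169 0.007 132 130 127 125 126 129 131 132 133 133 133 132 132 133 135 134 133 133 133 134 134 134 134 132 131 132 133 134 132 129 128 127 127 129 133 136 137 137 136 135 135 134 134 134 134 134 133 130 127 125 124 125 128 130 130 129 128 127 126 128 131 133 135 134 133 133 133 135 136 136 136 134
wj.pkl 0.169 0.0085 137 135 133 129 126 125 129 129 129 125 126 124 125 124 120 118 119 120 121 123 123 123 121 122 123 124 128 128 128 127 126 130 133 134 135 136 138 136 136 136 136 136 134 133 133 134 130 127 125 126 130 132 135 137 135 134 133 130 128 128 130 132 133 134 133 133 134 136 136 136 136 137
```

Spline phase ≈ 42.3°. Descending to grip.

Call:
{"op": "play_rows", "data": {"plan": [[0.13,-0.2,1,0,0,0],[0,0,2,0,0,0],[0,0,2.5,0,0,0],[0,0,2,0,0,0],[0,0,1.5,0,0,0],[0,0,0.8,0,0,0],[0,0,0.3,0,0,0],[0,0,0,0,0,0],[0,0,0,0,0,0]]}}

```text
clock: 16.92
tool_pos: [0.587, -0.2922, 0.0365]
orientation: [-179.9, -0.1, -69.0]
force: [0.4, -0.3, 0.3]
opening: 0.0869
gripper_force: 0.0
```

Call:
{"op": "play_rows", "data": {"plan": [[0,0,0,0,0,0],[0,0,0,0,0,0],[0,0,0,0,0,0],[0,0,0,0,0,0],[0,0,0,0,0,0],[0,0,0,0,0,0],[0,0,0,0,0,0],[0,0,0,0,0,0],[0,0,0,0,0,0]], "grip": 4.0}}

```text
clock: 17.67
tool_pos: [0.5862, -0.292, 0.0357]
orientation: [-180.0, -0.0, -69.0]
force: [-0.9, -0.6, 1.3]
opening: 0.0494
gripper_force: 30.0
```

The cone is gripped (opening 49.4 mm, centred). Lifting and turning it 21.3°.

Call:
{"op": "play_rows", "data": {"plan": [[0,0,-1,0,0,0],[0,0,-2,0,0,0],[0,0,-3,0,0,0],[0,0,-3.5,0,0,-5.3],[0,0,-3.5,0,0,-5.3],[0,0,-3.5,0,0,-5.3],[0,0,-3,0,0,-5.4],[0,0,-1.5,0,0,0],[0,0,0,0,0,0],[0,0,0,0,0,0]]}}

```text
clock: 18.5
tool_pos: [0.5863, -0.2919, 0.247]
orientation: [-179.9, -0.1, -47.7]
force: [-0.6, 0.1, -2.5]
opening: 0.0498
gripper_force: 30.0
```

```bash
python3 - <<'E'
from h import *
o=get_obs();print(o['tool_pos'],o['orientation'],o['gripper_force'],o['opening'])
go([.6267,-.0088,.235],-47.7)
E
```

```text
[ 0.58632605 -0.29193174  0.24704335] [-1.79904202e+02 -9.66802757e-02 -4.76807282e+01] 29.999700882617617 0.049848995889983365
shift [-18.22 -22.05   1.21] turn [-0.1  -0.1   0.02]
```

Call:
{"op": "play_rows", "data": {"plan": [[-1.2,-1.45,0,0,0,0],[-2.2,-2.7,0,0,0,0],[-2.5,-3,0,0,0,0],[-2.5,-3,0,0,0,0],[-2.5,-3,0,0,0,0],[-2.5,-3,0,0,0,0],[-2.2,-2.7,0,0,0,0],[-1.6,-2,0,0,0,0],[-1,-1.2,0,0,0,0],[0,0,0.5,0,0,0],[0,0,0.5,0,0,0],[0,0,0,0,0,0],[0,0,0,0,0,0],[0,0,0,0,0,0]]}}

```text
clock: 19.67
tool_pos: [0.6263, -0.0101, 0.2354]
orientation: [180.0, 0.0, -47.7]
force: [-0.1, 0.5, -0.5]
opening: 0.0497
gripper_force: 30.0
```

```bash
python3 - <<'E'
from h import *
o=get_obs();print(o['tool_pos'],o['orientation'],o['force'])
go([.6267,-.0088,.225],-47.7)
for c in ('side','scene'):
    s=shot(c,c+'_m')
    for t in ('big_cone_grip','big_cone','spindle'):
        for d in spot_point(c,t)[:3]: print(c,t,np.round(d['position'],4),round(d['score'],2))
E
```

```text
[ 0.62634541 -0.01012049  0.23535291] [ 1.79964103e+02  9.16832454e-03 -4.77364630e+01] [-0.13621631  0.46342124 -0.48660844]
shift [-0.07 -0.12  1.04] turn [ 0.04  0.01 -0.04]
side big_cone_grip [ 0.5165 -0.1442  0.0304] 0.76
side big_cone_grip [ 0.6251 -0.0075  0.2306] 0.56
side big_cone [ 0.624  -0.0121  0.1992] 0.65
side big_cone [ 0.5145 -0.1453 -0.0008] 0.55
side big_cone [ 0.3758  0.0991 -0.001 ] 0.55
side spindle [ 0.622  -0.0064  0.1529] 0.5
side spindle [0.6973 0.2875 0.0014] 0.38
scene big_cone_grip [ 0.5163 -0.1475  0.0314] 0.66
scene big_cone_grip [ 0.6302 -0.0114  0.233 ] 0.44
scene big_cone [ 0.628  -0.013   0.1993] 0.5
scene big_cone [ 0.3727  0.0926 -0.0032] 0.38
scene spindle [ 0.6245 -0.0069  0.1583] 0.6
scene spindle [ 0.6249 -0.0057  0.1239] 0.2
```

Call:
{"op": "play_rows", "data": {"plan": [[-0.09,-0.13,0.3,0,0,0],[0,0,0.7,0,0,0],[0,0,0.6,0,0,0],[0,0,0.4,0,0,0],[0,0,0.3,0,0,0],[0,0,0.2,0,0,0],[0,0,0,0,0,0]]}}

```text
clock: 20.65
tool_pos: [0.6267, -0.0074, 0.2099]
orientation: [180.0, 0.0, -47.7]
force: [-0.0, 0.5, -1.6]
opening: 0.0491
gripper_force: 30.0
```

Call:
{"op": "play_rows", "data": {"plan": [[0,0,0.15,0,0,0],[0,0,0.15,0,0,0],[0,0,0.15,0,0,0],[0,0,0.15,0,0,0],[0,0,0,0,0,0]]}}

```text
clock: 21.07
tool_pos: [0.6269, -0.0075, 0.2044]
orientation: [180.0, -0.0, -47.7]
force: [-0.2, 0.2, -2.3]
opening: 0.0496
gripper_force: 30.0
```

Call:
{"op": "play_rows", "data": {"plan": [[0,0,0.15,0,0,0],[0,0,0.15,0,0,0],[0,0,0.15,0,0,0],[0,0,0,0,0,0]]}}

```text
clock: 21.4
tool_pos: [0.6272, -0.0077, 0.2]
orientation: [-180.0, -0.0, -47.7]
force: [2.0, -2.4, -0.3]
opening: 0.0494
gripper_force: 30.0
```

Call:
{"op": "play_rows", "data": {"plan": [[0.08,0.02,0,0,0,0],[0,0,0.15,0,0,0],[0,0,0.15,0,0,0],[0,0,0.15,0,0,0],[0,0,0.1,0,0,0],[0,0,0,0,0,0]]}}

```text
clock: 21.9
tool_pos: [0.6272, -0.0082, 0.1942]
orientation: [180.0, 0.0, -47.7]
force: [1.7, -1.9, -1.2]
opening: 0.0492
gripper_force: 30.0
```

Call:
{"op": "play_rows", "data": {"plan": [[0,0,0.1,0,0,0],[0,0,0.1,0,0,0],[0,0,0.1,0,0,0],[0,0,0,0,0,0],[0,0,0,0,0,0]]}}

```text
clock: 22.32
tool_pos: [0.6274, -0.0082, 0.1919]
orientation: [-180.0, -0.0, -47.7]
force: [0.4, -2.2, 2.7]
opening: 0.0496
gripper_force: 30.0
```

Call:
{"op": "play_rows", "data": {"plan": [[0,0,0.1,0,0,0],[0,0,0.1,0,0,0],[0,0,0.1,0,0,0],[0,0,0,0,0,0],[0,0,0,0,0,0]]}}

```text
clock: 22.73
tool_pos: [0.6275, -0.0082, 0.189]
orientation: [-180.0, -0.0, -47.6]
force: [-0.1, -1.5, 5.7]
opening: 0.0493
gripper_force: 30.0
```

Call:
{"op": "play_rows", "data": {"plan": [[0,0,0.1,0,0,0],[0,0,0.1,0,0,0],[0,0,0.1,0,0,0],[0,0,0,0,0,0],[0,0,0,0,0,0]]}}

```text
clock: 23.15
tool_pos: [0.6277, -0.0083, 0.1874]
orientation: [-179.9, -0.1, -47.6]
force: [-3.0, -0.9, 13.5]
opening: 0.0496
gripper_force: 30.0
```

Call:
{"op": "play_rows", "data": {"plan": [[0,0,0.05,0,0,0],[0,0,0.05,0,0,0],[0,0,0,0,0,0],[0,0,0,0,0,0],[0,0,0,0,0,0],[0,0,0,0,0,0]]}}

```text
clock: 23.65
tool_pos: [0.6279, -0.0084, 0.1874]
orientation: [-179.9, -0.1, -47.6]
force: [-4.8, -0.4, 17.6]
opening: 0.0494
gripper_force: 30.0
```

```bash
python3 - <<'E'
from h import *
for c in ('side','scene'):
    shot(c)
    for t in ('big_cone','strainer_collar','small_cone_grip'):
        for d in spot_point(c,t)[:2]: print(c,t,np.round(d['position'],4),round(d['score'],2))
o=get_obs();print(o['tool_pos'],o['force'],o['moment'],o['opening'])
E
```

```text
side big_cone [ 5.153e-01 -1.453e-01 -3.000e-04] 0.88
side big_cone [ 0.6258 -0.0114  0.1508] 0.86
side strainer_collar [ 0.6252 -0.0099  0.1374] 0.59
side small_cone_grip [ 0.4619 -0.2867  0.0226] 0.67
side small_cone_grip [ 0.4002 -0.4071 -0.0028] 0.46
scene big_cone [ 0.6284 -0.0119  0.1493] 0.7
scene big_cone [ 0.5147 -0.1477 -0.0058] 0.57
scene strainer_collar [ 0.6259 -0.0043  0.1371] 0.77
scene strainer_collar [ 0.3962 -0.4085 -0.0051] 0.34
scene small_cone_grip [ 0.4642 -0.2871  0.0285] 0.66
[ 0.62791576 -0.00834626  0.18731561] [-4.11677646 -0.26809754 18.82839908] [-0.34853232  2.09829008  0.00527802] 0.04960832514713259
```

```bash
python3 -c "
from plant import close_job
print(close_job())"
```

```text
the job is handed in; nothing more can be done
None
```

I fitted the strainer flush over both pins and let it go, meshed the big grey cone fully home on the spindle, and handed in at about 24 s, still pressing the cone against the switch's end stop with about 18 N.

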